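Fit the sealed drive cover and hold it against its gasket

ROBOT

A 6-joint arm with a two-finger parallel gripper is mounted at the origin on a cart in front of the work surface, level with it; the furniture and walls round the work are solid. World frame = base frame: x ahead of the robot, y to its left, z up, the work surface at z = 0. Lengths are in mm, angles in rad, forces in N, time in s.
With the tool pointing down it reaches from about 400 to 925 mm from the base axis. Payload 12.5 kg.
Tool frame: the origin (TCP) lies midway between the tips of the shut fingers; the grasp point (between the pads) lies 19 mm behind it (env.pinch_z is the distance from the TCP to the grasp point, in mm); z points along the fingers, y is the line along which they close (so a half turn about z gives the same grasp; the last joint's range is limited). The gripper opens to 95 mm and grips with 3 to 60 N. Pads are 20 mm wide; open, the fingers measure 119 mm over their backs; the gripper's body (75 mm by 180 mm) begins 59 mm behind the grasp point.
Start: joints at [1.159, 0.491, 1.559, -0, 1.092, -0.106], TCP at [188.143, 596.028, 214.661] pointing down, gripper open.
Joint ranges: [-3.1, 3.1], [-0.84, 2.19], [0.05, 2.79], [-1.13, 4.28], [0.06, 2.93], [-2.69, 2.69]. Speed limits (rad/s): [2.22, 2.22, 2.79, 3.14, 3.14, 3.14].

INTERFACE

Orientations are given as [roll, pitch, yaw] about the fixed x, y, z axes, in that order (R = Rz(yaw) Ry(pitch) Rx(roll)).
In Python, from cell import readout, eyes, job_done, env gives the robot as it stands.
- The arm moves only by the shell command python3 -m jog 'ROWS'. ROWS is a JSON object of lists of equal length, an entry for each row: "dp": the shift along the tool's x, y, z in mm, a list of three; "twist": the turn about the tool's z in degrees; "claw": the closure, from -1 (fully open) to 1 (shut). A call has 1 to 8 rows; each row is the pose to reach, as a shift and turn from the pose commanded when the call began, along the tool's axes at that moment; what a row does not reach only later rows make up. A row lasts 1/12 s, in which the tool goes at most 41.7 mm and 7.16 degrees, less where a joint would pass 70% of its speed; a pose out of reach is approached as far as the arm can. A call with a gripper value outside its range is refused whole. The fingers move at their own pace and stop on an object; the grip force is fixed at half the most. Time passes only in rows, so rows that repeat a pose let the fingers close. It gives the time, the measured TCP pose, the force and the opening at its end, in the units of the state.
- readout.state(): the state, without advancing time (a new reading comes with each control period).
- eyes.read_camera(name): name is "scene" or "side" or "wrist"; returns the picture (420x560x3 uint8, red, green, blue); there is no depth.
- eyes.camera_model(name): a dict with "intrinsics" (3x3 intrinsics, pixels), "R" (3x3) and "t" (3): a world point X has camera coordinates R X + t. Camera axes: x right, y down, z forward; pixel columns grow to the right and rows downward; lengths in mm; the calibration is good to about 2 mm. The wrist camera is an equidistant fisheye: a pixel r from the principal point sees the ray r / f radians off the axis. A picture is of the moment at which its call begins: read the wrist's pose just before it. camera_model takes no time and is no camera call; for the wrist camera it gives the pose at the moment of the call.
- job_done(): hands the job in, once; it reports no verdict.
The state is a dict: "t": time; "joints": joint angles; "qvel": joint speeds; "tau": joint torques, N m; "eef_pos": TCP position; "tcp_rot": TCP orientation; "ft_force": force on the tool from outside, world axes, zero at the start; "moment": the same for the moment, N m; "opening": opening from 0.0 (shut) to 1.0 (fully open).
Only numpy, scipy, OpenCV 4.12 (cv2) and the standard library are available. Lean on these libraries where they do the work, as an engineer would, in place of code of your own. Each camera call takes 0.05 s, during which the arm holds its last target. There are 200 camera calls.

TASK

Pick up the loose metal cover from the white board, set it over the raised collar of the grey drive housing, and turn the cover's quarter-turn wing fastener until the cross-bar under it lines up with the slot in the housing and the cover drops down onto the rubber gasket. Then press the cover firmly down so that the gasket is squeezed, and finish while still holding it pressed like that, for the seal check: do not let go. Leave the can ends, the grease tube and the spare bolt where they are.

Things in the scene. Friction and masses are not known exactly. Their poses are not given: they have to be found in the camera images.
- housing: Grey painted drive housing, fixed to the bench. Origin: centre of its underside (bench level); x along its short side, y along its long side, z up. Flange 150 x 200 x 8 mm (x, y, z) with 4 bolt heads; body 130 x 170 mm with a flat shoulder at z 45 mm. A small cable gland sticks out 20 mm at its +y end, below the shoulder.
- collar_top (a point): Centre of the top of the open rectangular collar on the housing's shoulder, at housing z 74 mm. Collar 100 x 140 mm outside (x, y), 8 mm wall, rim rounded to 4 mm radius, so that the cover finds its place when set down within about 4 mm. Axes as the housing's.
- slot (a point): Centre of the mouth of the slot in the steel bridge inside the collar, at housing z 65 mm. The slot runs along the housing's y (the long side): 46 mm long, 15 mm wide, 16 mm deep. Axes as the housing's.
- gasket (a joint): Squeeze in m of the black rubber gasket frame that lies on the shoulder round the collar (its top at housing z 53 mm when free): 0 = free, 0.004 = fully squeezed (hard stop). Sprung: 5 N start it, 9 N give 0.002, 13 N squeeze it fully; the cover's own weight (about 3 N) counts towards this and does not move it alone.
- cover: Loose aluminium cover, an upside-down tray, 112 x 152 mm outside (x, y), 104 x 144 mm inside, 32 mm high, about 0.32 kg with its fastener. Starts flat on the board, right way up. Origin: centre of the plane of its skirt's lower edge; y along its long side, z up. The skirt goes over the collar with 2 mm play a side, long side to long side; turned by half a turn is the same.
- cover_top (a point): Centre of the cover's flat top face, 32 mm above its origin; axes as the cover's. Two short dark marks there show its long axis. On the housing the cover's origin stands 61 mm above the housing's while the cross-bar lies across the bridge, 53 mm once the bar is in the slot and the skirt rests on the free gasket, 49 mm with the gasket fully squeezed.
- wing_grip (a point): Grip point of the quarter-turn fastener in the middle of the cover: on its axis, 27 mm above the cover's top face. The wing is a dark upright blade 10 mm thick (x), 36 mm long (y, along the wing), from 8.5 to 38.5 mm above that face; below it a round boss of 22 mm diameter. The cover can be carried by the wing, over its centre of mass; the stiff fastener keeps it from swinging.
- cross_bar (a point): Centre of the round cross-bar under the cover, 36 mm long and 7 mm thick, parallel to the wing (y of this frame) on the same stud of 9 mm diameter; its lowest line is 4 mm above the plane of the skirt's edge, its centre 51.5 mm below wing_grip.
- wing (a joint): Angle of wing and cross-bar relative to the cover (rad): 0 = along the cover's long side, so in line with the slot when the cover is on the housing; grows anticlockwise seen from above; stops at -1.6 and 1.6. Starts between 0.75 and 1.4 and stays where it is left (friction 0.06 N m). The bar enters the slot within about 0.1 rad of 0.
- sink_board: White board laid over the sink, fixed, 240 x 320 mm (x, y), origin at the centre of its underside; its top, where the cover starts, is 12 mm above that and 13.5 mm above the bench.
- end_stack: Bystander: short stack of gold can ends, 65 mm across, 16 mm high; origin at the centre of its underside. Leave it.
- grease: Bystander: white grease tube with green cap, 140 x 50 x 40 mm, lying; origin at the centre of its underside. Leave it.
- spare_bolt: Bystander: steel hex bolt standing on its head, 41 mm high; origin at the centre of its underside. Leave it.

How it is judged:
By the outcome, as a careful person would: the job done as asked, in the order asked, and still so for the second after the job is handed in, while the arm keeps its last pose, push and grip.
It also fails if it takes over 45 s, if anything falls off the work surface, if the arm or the gripper's body presses on something with over 40 N, if the wrist force passes 120 N, or if a joint passes its speed limit or range.

## Working session

There is one attempt and no reset: what is moved stays moved. The work goes in short steps, Python scripts to look and compute and a shell command to move; the robot and the scene stay as the last step left them, time stands still between calls to the robot, and variables do not carry over. Pictures are saved under pics/ and viewed, on a budget of 10 in all, crops included, one or two more only if the job needs it, and the job is handed in when it is done.

```bash
mkdir -p pics; python3 - <<'E'
from cell import readout, eyes, env
import cv2
print(readout.state(), env.pinch_z)
for n in ["scene","side"]:
    im=eyes.read_camera(n); cv2.imwrite(f"pics/{n}0.png",im[:,:,::-1])
    m=eyes.camera_model(n); print(n,m)
print(eyes.camera_model("wrist"))
im=eyes.read_camera("wrist"); cv2.imwrite("pics/wrist0.png",im[:,:,::-1])
E
```

```text
{'t': 0.0, 'joints': array([ 1.15939662e+00,  4.91545105e-01,  1.55941465e+00,  4.49741531e-06,
        1.09171890e+00, -1.05610402e-01]), 'qvel': array([-0.00120157,  0.00157186,  0.00069143, -0.00153444, -0.00166067,
        0.00091109]), 'tau': array([ 1.31339151e-03, -6.12645292e+01, -2.58176190e+01,  6.92794262e-02,
        4.82866878e-02, -1.43751276e-04]), 'eef_pos': array([188.04392289, 595.79740977, 214.08271844]), 'tcp_rot': array([-3.14051312e+00, -1.18446656e-04,  2.83580121e+00]), 'ft_force': array([ 0.8932361 ,  0.69386016, -0.49383023]), 'moment': array([ 0.00404874,  0.0346038 , -0.00303246]), 'opening': 1.001711094763752} 18.8
scene {'intrinsics': array([[388.98228067,   0.        , 278.68373424],
       [  0.        , 388.98228067, 213.77900616],
       [  0.        ,   0.        ,   1.        ]]), 'R': array([[ 0.87894976, -0.4763982 , -0.02218283],
       [-0.28285202, -0.48328046, -0.82851357],
       [ 0.38398184,  0.73449626, -0.55952944]]), 't': array([-293.30180213,  309.75650606,  707.35328702])}
side {'intrinsics': array([[520.35254399,   0.        , 280.23357019],
       [  0.        , 520.35254399, 202.04647217],
       [  0.        ,   0.        ,   1.        ]]), 'R': array([[-9.49394254e-01, -3.14086065e-01,  7.02260830e-04],
       [-1.46342441e-01,  4.40371667e-01, -8.85808492e-01],
       [ 2.77910848e-01, -8.41084263e-01, -4.64050452e-01]]), 't': array([ 540.355899  ,   18.19109955, 1525.51496516])}
{'intrinsics': array([[325.1922621 ,   0.        , 271.92299854],
       [  0.        , 325.1922621 , 207.10982541],
       [  0.        ,   0.        ,   1.        ]]), 'R': array([[ 0.3009984 ,  0.95362229, -0.00211972],
       [ 0.91118176, -0.28694543,  0.29565204],
       [ 0.28133213, -0.09092224, -0.95529335]]), 't': array([-623.97492545,  -32.65195351,  392.57037359])}
```

View pics/scene0.png

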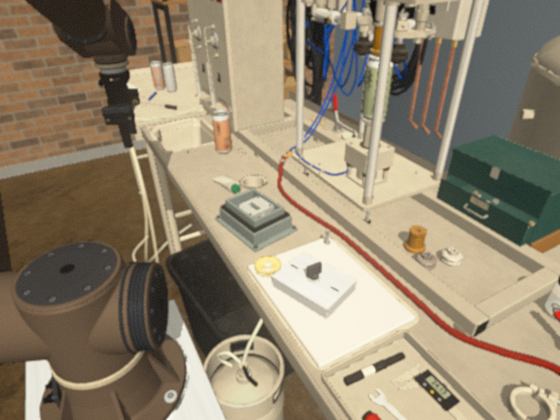

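View pics/side0.png

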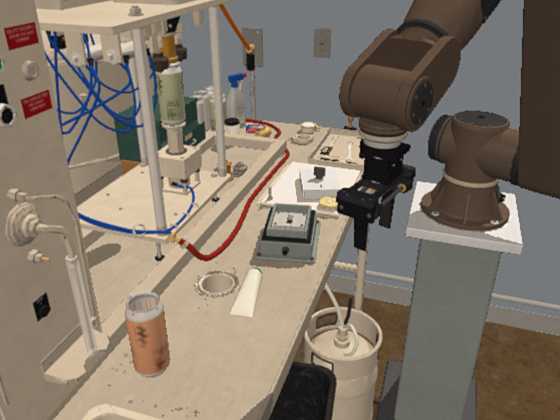

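The scene picture shows the housing near (257,215), the cover on the board near (315,280) with the wing at (314,270), the can ends at (267,265), and the bolt at (327,238). The side picture shows the housing at (290,235) and the cover at (320,180). I'll zoom in next.

```bash
python3 - <<'E'
import cv2
im=cv2.imread("pics/scene0.png")[182:324,205:395]
cv2.imwrite("pics/sc_z.png",cv2.resize(im,None,fx=4.2,fy=4.2,interpolation=cv2.INTER_CUBIC))
im=cv2.imread("pics/side0.png")[150:270,240:400]
cv2.imwrite("pics/si_z.png",cv2.resize(im,None,fx=5,fy=5,interpolation=cv2.INTER_CUBIC))
E
```

```text
(no output)
```

View pics/sc_z.png

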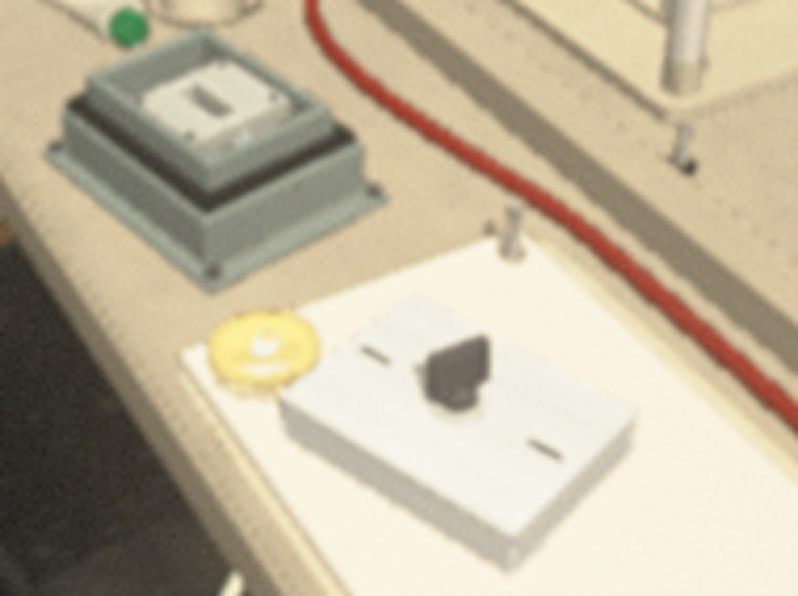

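View pics/si_z.png

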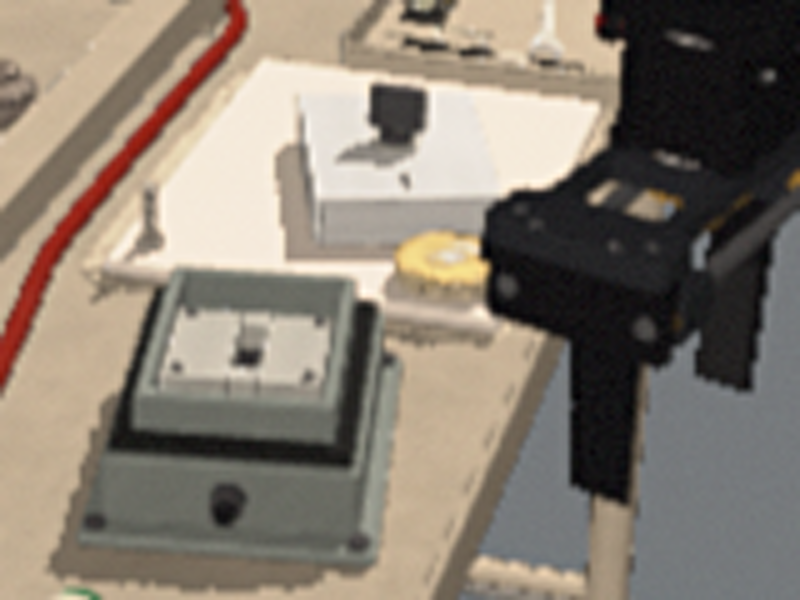

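The zoomed views show the cover's corners, both marks, the wing blade (from (425,360) to (488,337) in the scene crop), the collar, and the slot at (212,100). I'll fit planar poses from both cameras.

```bash
cat > h.py <<'E'
import numpy as np
from cell import eyes
from scipy.optimize import least_squares
def proj(n,X,m=None):
    m=m or eyes.camera_model(n); c=m["R"]@np.asarray(X,float)+m["t"]; K=m["intrinsics"]
    if n=="wrist":
        r=np.hypot(c[0],c[1]); th=np.arctan2(r,c[2])
        return K[:2,2]+K[0,0]*th*c[:2]/r
    return (K@c)[:2]/c[2]
def ray(n,p,m=None):
    m=m or eyes.camera_model(n); K=m["intrinsics"]; d=(np.asarray(p,float)-K[:2,2])/K[0,0]
    if n=="wrist":
        r=np.hypot(*d); v=np.r_[d*np.sin(r)/r,np.cos(r)]
    else: v=np.r_[d,1]
    return -m["R"].T@m["t"], m["R"].T@v
def atz(n,p,z,m=None):
    o,v=ray(n,p,m); return o+v*(z-o[2])/v[2]
def fit(obs,x0,z0,m={}):
    ms={n:m.get(n) or eyes.camera_model(n) for n,_,_ in obs}
    def f(q):
        c,s=np.cos(q[2]),np.sin(q[2]); r=[]
        for n,L,p in obs:
            X=[q[0]+c*L[0]-s*L[1],q[1]+s*L[0]+c*L[1],z0+L[2]]
            r.extend(proj(n,X,ms[n])-p)
        return np.array(r)
    s=least_squares(f,x0,loss="soft_l1"); return s.x,f(s.x).reshape(-1,2)
E
python3 - <<'E'
from h import *
S=lambda x,y:(x/4.2+205,y/4.2+182)
D=lambda x,y:(x/5+240,y/5+150)
np.set_printoptions(precision=2,suppress=True)
for p in [(375,355),(545,449),(283,402),(512,535),(635,412),(412,293)]: print("cov s",atz("scene",S(*p),45.5))
for p in [(302,95),(320,200),(500,200),(404,180)]: print("cov d",atz("side",D(*p),45.5))
for p in [(90,78),(205,33),(335,108),(208,183)]: print("col s",atz("scene",S(*p),74))
for p in [(175,270),(350,280),(340,410),(133,395)]: print("col d",atz("side",D(*p),74))
print("slot",atz("scene",S(212,100),65),atz("side",D(248,352),65))
for p in [(47,150),(213,290),(385,197)]: print("fl s",atz("scene",S(*p),8))
for p in [(425,360),(488,337)]: print("wing s",atz("scene",S(*p),84))
for p in [(370,88),(427,90)]: print("wing d",atz("side",D(*p),84))
E
```

```text
cov s [413.73  70.4   45.5 ]
cov s [452.68 -33.99  45.5 ]
cov s [352.92  62.72  45.5 ]
cov s [405.74 -73.2   45.5 ]
cov s [508.78 -35.19  45.5 ]
cov s [458.78 105.42  45.5 ]
cov d [508.17 -20.75  45.5 ]
cov d [455.53 121.21  45.5 ]
cov d [355.13  87.84  45.5 ]
cov d [415.37  79.5   45.5 ]
col s [371.99 372.41  74.  ]
col s [463.05 386.57  74.  ]
col s [494.28 258.53  74.  ]
col s [388.37 225.27  74.  ]
col d [490.51 282.4   74.  ]
col d [398.76 263.87  74.  ]
col d [367.75 394.65  74.  ]
col d [467.79 412.84  74.  ]
slot [435.87 319.91  65.  ] [431.71 339.42  65.  ]
fl s [344.99 401.66   8.  ]
fl s [378.93 207.1    8.  ]
fl s [518.92 236.93   8.  ]
wing s [412.06  17.28  84.  ]
wing s [449.55  16.07  84.  ]
wing d [448.32  39.44  84.  ]
wing d [414.79  31.43  84.  ]
```

```bash
python3 -m jog '{"dp":[[-34,-21,0],[-68,-42,0],[-102,-63,0],[-136,-84,0],[-170,-105,0],[-204,-126,0],[-238,-147,0],[-272,-168,0]],"twist":[0,0,0,0,-4,-8,-12,-17],"claw":[-1,-1,-1,-1,-1,-1,-1,-1]}'
```

```text
t: 0.82
eef_pos: [397.8, 352.3, 214.6]
tcp_rot: [3.142, -0.0, 3.136]
ft_force: [0.5, 0.3, 0.3]
opening: 1.004
```

```bash
cat > snap.py <<'E'
import sys,pickle,cv2
from cell import eyes,readout
n=sys.argv[1]; m=eyes.camera_model("wrist"); im=eyes.read_camera("wrist")
pickle.dump(m,open(f"pics/{n}.pkl","wb")); cv2.imwrite(f"pics/{n}.png",im[:,:,::-1]); print(readout.state()["eef_pos"],readout.state()["tcp_rot"])
E
python3 snap.py w1; python3 -m jog '{"dp":[[0,41,0],[0,82,0],[0,123,0],[0,164,0],[0,205,0],[0,246,0],[0,287,0],[0,320,0]],"twist":[0,0,0,0,0,0,0,0],"claw":[-1,-1,-1,-1,-1,-1,-1,-1]}'; python3 -m jog '{"dp":[[0,0,0],[0,0,0]],"twist":[0,0],"claw":[-1,-1]}'; python3 snap.py w2
python3 - <<'E'
import cv2,numpy as np
# stacked side by side crop, keep full res
a=cv2.imread("pics/w1.png");b=cv2.imread("pics/w2.png")
cv2.imwrite("pics/w1b.png",cv2.resize(a,(800,600)));cv2.imwrite("pics/w2b.png",cv2.resize(b,(800,600)))
E
```

```text
[401.69545321 348.25786962 214.56773905] [-3.14030004e+00  1.19542673e-03 -3.13854493e+00]
t: 1.53
eef_pos: [399.0, 676.5, 214.0]
tcp_rot: [-3.141, -0.0, 3.133]
ft_force: [0.5, 1.2, -0.1]
opening: 1.0
t: 1.7
eef_pos: [399.0, 674.9, 212.8]
tcp_rot: [-3.14, -0.001, 3.134]
ft_force: [0.1, -0.2, 0.4]
opening: 1.0
[399.45240912 673.7575399  213.46042723] [-3.14011612e+00 -8.08486580e-04  3.13312210e+00]
```

View pics/w1b.png

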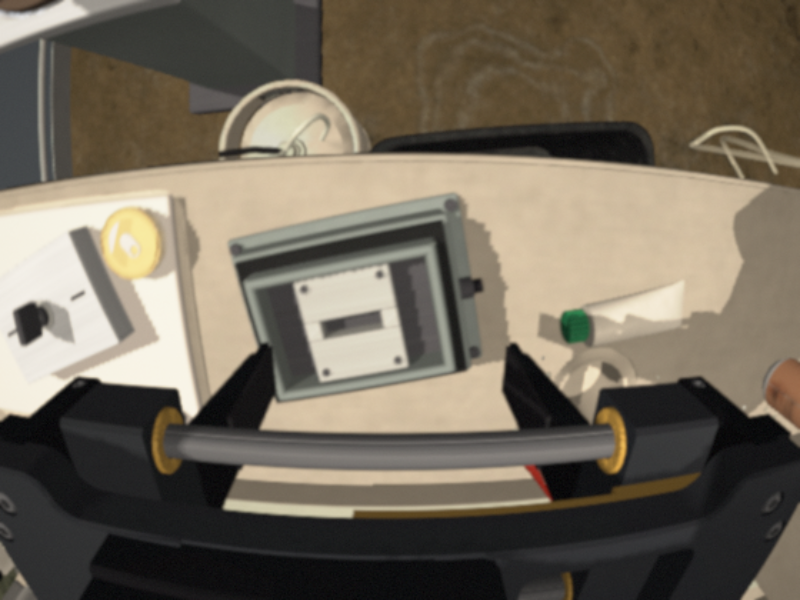

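View pics/w2b.png

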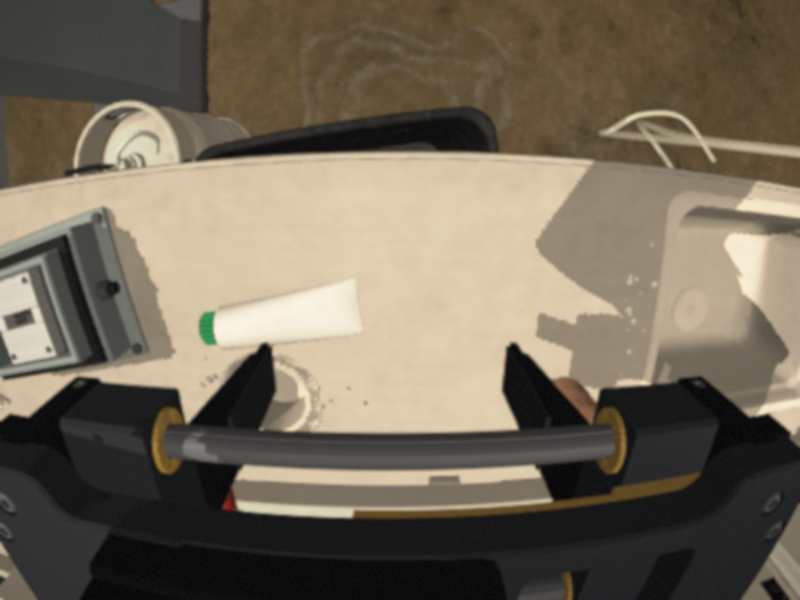

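View w1 shows the whole housing, with the slot at (352,324) of 800x600. The cover is at the left, with marks at (78,296) and (14,333). View w2 is off to the wrong side because I used the wrong sign of tool y. It shows the grease tube. I'll compute the housing from w1.

```bash
python3 - <<'E'
from h import *; import pickle
np.set_printoptions(precision=2,suppress=True)
m=pickle.load(open("pics/w1.pkl","rb")); A=lambda x,y:np.array((x*.7-.15,y*.7-.15))
P=lambda *p,z:print(p,atz("wrist",A(*p),z,m))
P(352,324,z=65)
for p in [(245,280),(440,240),(462,370),(280,400)]: P(*p,z=74)
for p in [(230,240),(462,197)]: P(*p,z=8)
for p in [(322,328),(384,318)]: P(*p,z=65)
for p in [(78,296),(14,333)]: P(*p,z=45.5)
P(30,322,z=74)
P(130,332,z=13.5);P(85,232,z=45.5)
E
```

```text
(352, 324) [432.82 324.89  65.  ]
(245, 280) [396.15 249.47  74.  ]
(440, 240) [369.06 387.04  74.  ]
(462, 370) [466.84 406.44  74.  ]
(280, 400) [493.07 266.76  74.  ]
(230, 240) [378.33 216.74   8.  ]
(462, 197) [345.2  411.83   8.  ]
(322, 328) [435.98 302.44  65.  ]
(384, 318) [428.22 348.44  65.  ]
(78, 296) [415.95  71.84  45.5 ]
(14, 333) [454.99 -31.48  45.5 ]
(30, 322) [431.46  28.23  74.  ]
(130, 332) [462.23 102.91  13.5 ]
(85, 232) [358.59  91.7   45.5 ]
```

```bash
python3 -m jog '{"dp":[[0,-41,0],[0,-82,0],[0,-123,0],[0,-164,0],[0,-205,0],[0,-246,0],[0,-287,0],[0,-328,0]],"twist":[0,0,0,0,0,0,0,0],"claw":[-1,-1,-1,-1,-1,-1,-1,-1]}'; python3 -m jog '{"dp":[[0,-41,0],[0,-82,0],[0,-123,0],[0,-164,0],[0,-205,0],[0,-246,0],[0,-287,0],[0,-328,0]],"twist":[0,0,0,0,0,0,0,0],"claw":[-1,-1,-1,-1,-1,-1,-1,-1]}'; python3 -m jog '{"dp":[[0,0,0],[0,0,0],[0,0,0]],"twist":[0,0,0],"claw":[-1,-1,-1]}'; python3 snap.py w3
python3 - <<'E'
import cv2
cv2.imwrite("pics/w3b.png",cv2.resize(cv2.imread("pics/w3.png"),(800,600)))
E
```

```text
t: 2.42
eef_pos: [395.9, 342.7, 215.2]
tcp_rot: [3.141, 0.001, 3.131]
ft_force: [1.1, 0.4, 0.8]
opening: 0.999
t: 3.08
eef_pos: [392.2, 15.6, 215.1]
tcp_rot: [-3.141, 0.001, 3.132]
ft_force: [0.8, -0.1, 0.6]
opening: 1.001
t: 3.33
eef_pos: [393.1, 17.7, 214.9]
tcp_rot: [3.141, 0.001, 3.131]
ft_force: [0.4, 0.3, 0.6]
opening: 0.999
[393.30855846  18.36503045 214.84346256] [3.14145560e+00 4.88153926e-04 3.13235703e+00]
```

View pics/w3b.png

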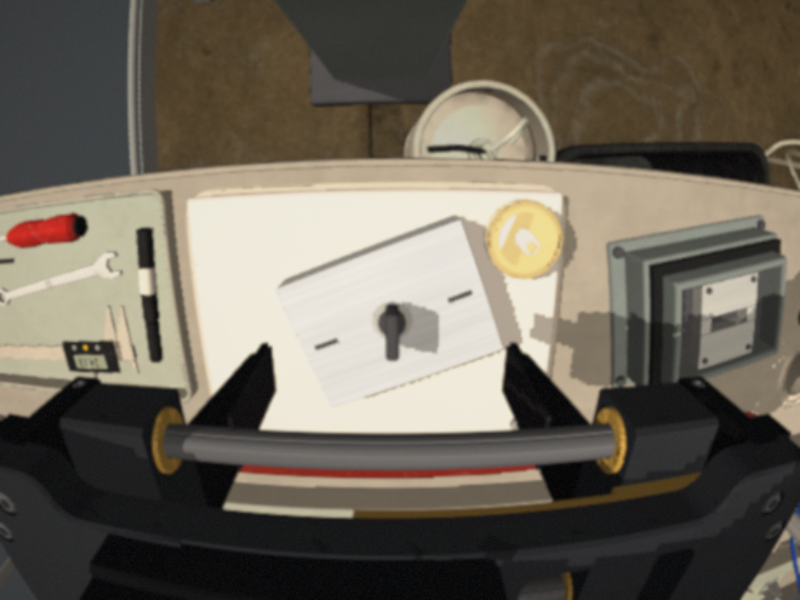

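View w3 shows the cover centred near (391,318), its marks at (326,344) and (460,296), and the wing nearly along world x from (391,305) to (392,358). I'll compute its pose.

```bash
python3 - <<'E'
from h import *; import pickle
np.set_printoptions(precision=2,suppress=True)
m=pickle.load(open("pics/w3.pkl","rb")); A=lambda x,y:np.array((x*.7-.15,y*.7-.15))
for p in [(326,344),(460,296),(278,287),(458,218),(505,348),(333,405)]: print(p,atz("wrist",A(*p),45.5,m))
print(atz("wrist",A(391,305),84,m),atz("wrist",A(392.5,358),84,m),atz("wrist",A(392.5,358),70,m))
q,r=fit([("wrist",(x,y,32),A(*p)) for x,y,p in [(-56,-76,(278,287)),(-56,76,(458,218)),(56,-76,(333,405))]]+[("wrist",(0,0,32),A(393,320))]*2,[432,20,.35],13.5,{"wrist":m}); print(q,r)
# predicted blade corners for wing world angles
for a in (-.1,0,.1): print(a,[ (proj("wrist",[q[0]+s*18*np.cos(a),q[1]+s*18*np.sin(a),z],m)+.15)/.7 for s in(-1,1) for z in(54,84)])
m1=pickle.load(open("pics/w3.pkl","rb"))
for p in [(729,319)]: print("slot",atz("wrist",A(*p),65,m))
E
```

```text
(326, 344) [452.45 -33.14  45.5 ]
(460, 296) [413.58  72.04  45.5 ]
(278, 287) [404.77 -68.29  45.5 ]
(458, 218) [353.37  68.96  45.5 ]
(505, 348) [458.17 111.08  45.5 ]
(333, 405) [508.77 -30.85  45.5 ]
[407.49  18.88  84.  ] [447.16  19.57  84.  ] [453.64  19.61  70.  ]
[431.91  20.46   0.35] [[-1.59  0.7 ]
 [ 3.31 -0.2 ]
 [-0.48  1.34]
 [ 0.11 -0.52]
 [ 0.11 -0.52]]
-0.1 [array([395.46, 300.59]), array([396.03, 313.97]), array([391.09, 344.82]), array([391.26, 361.39])]
0 [array([393.05, 300.5 ]), array([393.4 , 313.87]), array([393.42, 344.91]), array([393.79, 361.48])]
0.1 [array([390.64, 300.64]), array([390.78, 314.02]), array([395.75, 344.77]), array([396.31, 361.34])]
slot [431.93 323.35  65.  ]
```

```bash
python3 -m jog '{"dp":[[-20,1,10],[-39,1.5,40],[-39,1.5,75],[-39,1.5,105],[-39,1.5,130],[-39,1.5,150],[-39,1.5,160],[-39,1.5,160]],"twist":[0,0,0,0,0,0,0,0],"claw":[-1,-1,-1,-1,-1,-1,-1,-1]}'; python3 -m jog '{"dp":[[0,0,0],[0,0,0],[0,0,0],[0,0,0],[0,0,0],[0,0,0],[0,0,0],[0,0,0]],"twist":[0,0,0,0,0,0,0,0],"claw":[-1,-1,1,1,1,1,1,1]}'; python3 -m jog '{"dp":[[0,0,0],[0,0,0],[0,0,0],[0,0,0],[0,0,0],[0,0,0]],"twist":[0,0,0,0,0,0],"claw":[1,1,1,1,1,1]}'
```

```text
t: 4.05
eef_pos: [431.7, 20.8, 52.8]
tcp_rot: [3.141, -0.004, 3.135]
ft_force: [-0.0, -0.4, 0.2]
opening: 0.999
t: 4.72
eef_pos: [432.9, 19.1, 54.7]
tcp_rot: [3.142, 0.0, 3.132]
ft_force: [0.7, -0.3, 0.3]
opening: 0.633
t: 5.22
eef_pos: [432.9, 19.1, 54.6]
tcp_rot: [3.142, 0.0, 3.132]
ft_force: [0.3, -0.2, 0.1]
opening: 0.218
```

```bash
python3 -m jog '{"dp":[[0,0,0],[0,0,0],[0,0,0],[0,0,0],[0,0,0],[0,0,0]],"twist":[0,0,0,0,0,0],"claw":[1,1,1,1,1,1]}'; python3 -m jog '{"dp":[[0,0,-5],[0,0,-15],[0,0,-30],[0,0,-50],[0,0,-75],[0,0,-95],[0,0,-105],[0,0,-105]],"twist":[0,0,0,0,0,0,0,0],"claw":[1,1,1,1,1,1,1,1]}'; python3 -m jog '{"dp":[[0,0,0],[0,0,0],[0,0,0]],"twist":[0,0,0],"claw":[1,1,1]}';python3 snap.py w4
python3 - <<'E'
import cv2
cv2.imwrite("pics/w4b.png",cv2.resize(cv2.imread("pics/w4.png"),(800,600)))
E
```

```text
t: 5.72
eef_pos: [432.9, 19.1, 54.6]
tcp_rot: [3.141, 0.0, 3.133]
ft_force: [0.4, -0.5, -1.1]
opening: 0.106
t: 6.38
eef_pos: [433.5, 19.1, 161.7]
tcp_rot: [-3.141, 0.004, 3.133]
ft_force: [-0.5, 0.5, -2.8]
opening: 0.106
t: 6.63
eef_pos: [432.4, 19.1, 158.8]
tcp_rot: [3.141, -0.002, 3.132]
ft_force: [-0.8, 0.5, -3.3]
opening: 0.098
[432.50023941  19.13474729 158.77641349] [ 3.14132601e+00 -1.76170702e-03  3.13246662e+00]
```

View pics/w4b.png

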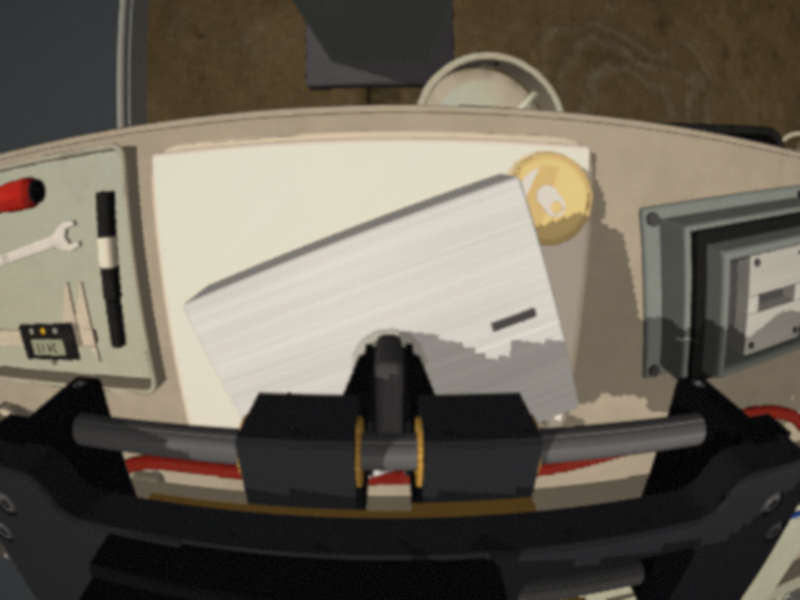

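The cover is lifted level (3.3 N), held by the wing at (390,370), with one mark at (513,320). I'll move toward the housing, turn the cover to the housing's yaw, and take a static picture of the housing.

```bash
python3 -m jog '{"dp":[[0,15,-5],[0,45,-10],[0,75,-15],[0,105,-20],[0,130,-20],[0,145,-20],[0,150,-20],[0,150,-20]],"twist":[0,2,4,6,8,10,10,10],"claw":[1,1,1,1,1,1,1,1]}'; python3 -m jog '{"dp":[[0,0,0],[0,0,0],[0,0,0]],"twist":[0,0,0],"claw":[1,1,1]}';python3 snap.py w5
python3 - <<'E'
import cv2
cv2.imwrite("pics/w5b.png",cv2.resize(cv2.imread("pics/w5.png"),(800,600),interpolation=cv2.INTER_CUBIC))
E
```

```text
t: 7.35
eef_pos: [434.0, 169.8, 179.0]
tcp_rot: [-3.141, -0.001, 2.961]
ft_force: [-0.1, -0.3, -3.4]
opening: 0.102
t: 7.6
eef_pos: [434.3, 168.2, 179.5]
tcp_rot: [-3.141, -0.0, 2.957]
ft_force: [1.0, 0.4, -3.8]
opening: 0.099
[434.34744176 168.27937384 179.56324815] [-3.14152066e+00 -1.82249765e-04  2.95705288e+00]
```

View pics/w5b.png

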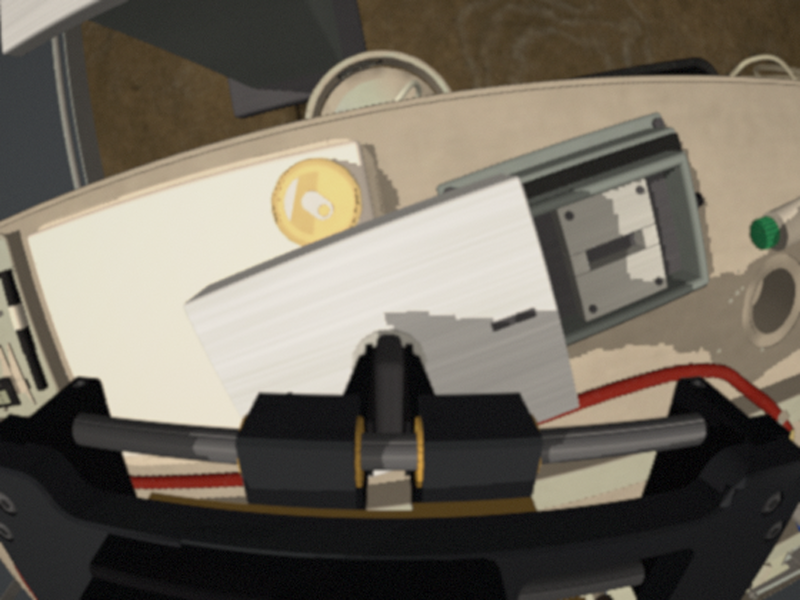

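View w5 shows the housing clear of the cover, with the slot centre at (614,248), bridge screws at (570,215), (640,190), (660,283) and (593,309), and collar corners at (687,150) and (708,283). The cover's top corners are at (187,300), (523,178) and (578,405).

```bash
python3 - <<'E'
from h import *; import pickle
np.set_printoptions(precision=3,suppress=True)
m=pickle.load(open("pics/w5.pkl","rb")); A=lambda x,y:np.array((x*.7-.15,y*.7-.15))
W=lambda p,z:atz("wrist",A(*p),z,m)
c=[W(p,170.4) for p in [(187,300),(523,178),(578,405),(513,320)]]
print("cover",c); 
d=c[1]-c[0]; print("len",np.linalg.norm(d),"yaw",np.arctan2(-d[0],d[1])); d=c[2]-c[1]; print("short",np.linalg.norm(d),"yaw",np.arctan2(d[1],d[0]))
print("centre",(c[0]+c[2])/2)
s=[W(p,65) for p in [(570,215),(640,190),(660,283),(593,309)]]
print("screws",s,np.mean(s,0))
for i,j in((0,1),(3,2)): d=s[j]-s[i]; print("yaw",np.arctan2(-d[0],d[1]))
for i,j in((0,3),(1,2)): d=s[j]-s[i]; print("yaw",np.arctan2(d[1],d[0]))
print("slot",W((614,248),65))
k=[W(p,74) for p in[(687,150),(708,283)]]; d=k[1]-k[0]; print("collar",k,np.linalg.norm(d),np.arctan2(d[1],d[0]))
f=[W(p,8) for p in[(438,188),(660,114)]]; d=f[1]-f[0]; print("flange",f,np.linalg.norm(d),np.arctan2(-d[0],d[1]))
E
```

```text
cover [array([390.905,  87.706, 170.4  ]), array([367.198, 233.81 , 170.4  ]), array([474.127, 251.215, 170.4  ]), array([424.874, 222.663, 170.4  ])]
len 148.0148311808831 yaw 0.1608627756808892
short 108.3358482845621 yaw 0.16135830179484326
centre [432.516 169.46  170.4  ]
screws [array([404.68, 292.11,  65.  ]), array([394.687, 346.582,  65.   ]), array([462.939, 360.099,  65.   ]), array([472.008, 304.215,  65.   ])] [433.579 325.752  65.   ]
yaw 0.18142623656668186
yaw 0.16087838807594107
yaw 0.17790400830940756
yaw 0.19551178707769024
slot [431.482 322.699  65.   ]
collar [array([369.995, 383.657,  74.   ]), array([467.17, 399.19,  74.  ])] 98.40881069577078 0.15850670015955107
flange [array([379.653, 214.609,   8.   ]), array([343.202, 407.457,   8.   ])] 196.26261670790808 0.18681106187247698
```

```bash
python3 -m jog '{"dp":[[5,25,0],[11,55,0],[18,90,0],[24,120,0],[28,140,0],[30,150,0],[30.4,153.5,0],[30.4,153.5,0]],"twist":[0,0,0,0,0,0,0,0],"claw":[1,1,1,1,1,1,1,1]}'; python3 -m jog '{"dp":[[0,0,5],[0,0,20],[0,0,35],[0,0,47],[0,0,55],[0,0,55],[0,0,55],[0,0,55]],"twist":[0,0,0,0,0,0,0,0],"claw":[1,1,1,1,1,1,1,1]}'; python3 -c "
from cell import readout;s=readout.state();print(s['eef_pos'],s['tcp_rot'],s['ft_force'])"
```

```text
t: 8.32
eef_pos: [432.4, 325.3, 179.4]
tcp_rot: [-3.141, -0.0, 2.958]
ft_force: [-0.7, -0.4, -3.8]
opening: 0.106
t: 8.98
eef_pos: [432.8, 325.3, 125.2]
tcp_rot: [3.141, 0.001, 2.957]
ft_force: [0.5, -0.1, -3.2]
opening: 0.107
[432.803695   325.34560945 125.23593129] [3.14100975e+00 6.59645116e-04 2.95747034e+00] [ 0.49813513 -0.07566218 -3.2074656 ]
```

```bash
python3 -m jog '{"dp":[[0,0,3],[0,0,6],[0,0,9],[0,0,12],[0,0,14],[0,0,16],[0,0,16],[0,0,16]],"twist":[0,0,0,0,0,0,0,0],"claw":[1,1,1,1,1,1,1,1]}'; python3 -c "
from cell import readout;s=readout.state();print(s['eef_pos'],s['tcp_rot'],s['ft_force'],s['moment'])"
```

```text
t: 9.65
eef_pos: [432.4, 325.6, 108.5]
tcp_rot: [-3.142, -0.0, 2.958]
ft_force: [0.1, -0.7, -2.9]
opening: 0.104
[432.38198628 325.57196359 108.5282323 ] [-3.14151005e+00 -1.75874220e-04  2.95803064e+00] [ 0.14763399 -0.68612774 -2.86464875] [-0.01258086  0.02260013 -0.03762418]
```

```bash
python3 -m jog '{"dp":[[0,0,2],[0,0,4],[0,0,5.5],[0,0,6.5],[0,0,7],[0,0,7],[0,0,7]],"twist":[0,0,0,0,0,0,0],"claw":[1,1,1,1,1,1,1]}'; python3 -c "
from cell import readout;s=readout.state();print(s['eef_pos'],s['tcp_rot'],s['ft_force'],s['moment'])"
```

```text
t: 10.23
eef_pos: [432.4, 325.6, 101.9]
tcp_rot: [3.141, 0.0, 2.958]
ft_force: [-1.2, -0.6, 3.8]
opening: 0.102
[432.39469206 325.56111541 101.93316148] [3.14141101e+00 1.53617264e-04 2.95800501e+00] [-1.16044506 -0.64827055  3.79400292] [-0.21833051  0.33841663 -0.01849115]
```

```bash
python3 -m jog '{"dp":[[0,0,0],[0,0,0],[0,0,0],[0,0,0],[0,0,0],[0,0,0],[0,0,0],[0,0,0]],"twist":[3,8,14,20,26,32,38,44],"claw":[1,1,1,1,1,1,1,1]}'; python3 -m jog '{"dp":[[0,0,0],[0,0,0],[0,0,0],[0,0,0],[0,0,0],[0,0,0],[0,0,0],[0,0,0]],"twist":[5,11,16,20,23,25.5,25.5,25.5],"claw":[1,1,1,1,1,1,1,1]}'; python3 -c "
from cell import readout;s=readout.state();print(s['eef_pos'],s['tcp_rot'],s['ft_force'],s['moment'])"
```

```text
t: 10.9
eef_pos: [432.7, 325.7, 101.7]
tcp_rot: [3.141, 0.0, 2.185]
ft_force: [-0.0, 0.6, -3.0]
opening: 0.101
t: 11.57
eef_pos: [432.4, 325.6, 101.5]
tcp_rot: [3.142, -0.0, 1.746]
ft_force: [-0.3, -0.0, -2.5]
opening: 0.1
[432.4378251  325.56879558 101.5124199 ] [ 3.14158814e+00 -5.15359445e-05  1.74639072e+00] [-0.26234195 -0.041643   -2.51158414] [-0.12347058 -0.14922241  0.09898524]
```

```bash
python3 -m jog '{"dp":[[0,0,1],[0,0,2],[0,0,3],[0,0,4],[0,0,4],[0,0,4]],"twist":[0,0,0,0,0,0],"claw":[1,1,1,1,1,1]}'; python3 snap.py w6; python3 -c "
from cell import readout;s=readout.state();print(s['eef_pos'],s['tcp_rot'],s['ft_force'],s['moment'])
import cv2
cv2.imwrite('pics/w6b.png',cv2.resize(cv2.imread('pics/w6.png'),(800,600),interpolation=cv2.INTER_CUBIC))"
```

```text
t: 12.07
eef_pos: [432.5, 325.5, 97.6]
tcp_rot: [3.142, 0.0, 1.745]
ft_force: [1.7, 0.2, -3.5]
opening: 0.101
[432.46311946 325.55077251  97.58630939] [ 3.14153378e+00 -1.55916957e-05  1.74516209e+00]
[432.46311946 325.55077251  97.58630939] [ 3.14153378e+00 -1.55916957e-05  1.74516209e+00] [ 1.52003691 -0.64488169 -3.59210858] [-0.06763871 -0.17442343  0.08643957]
```

View pics/w6b.png

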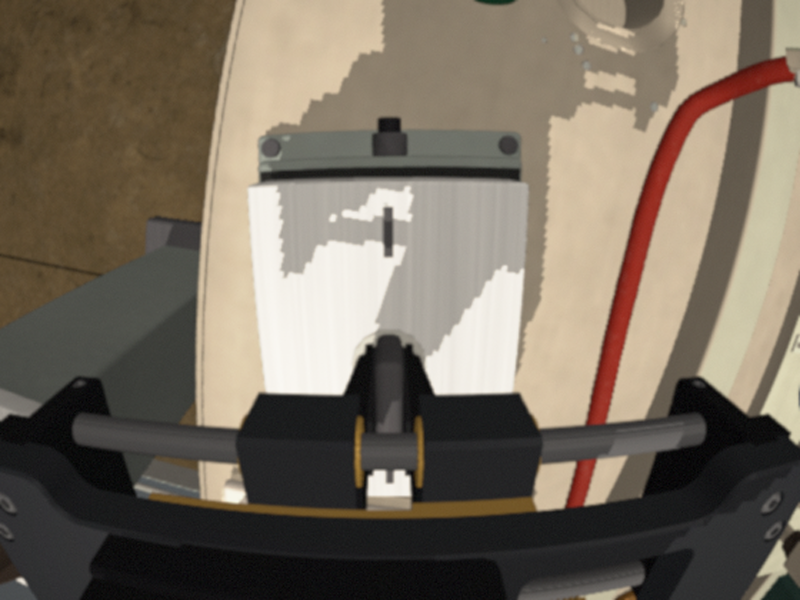

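View w6 shows the cover square on the housing. Its mark at (388,230) is in line with the wing, and it is dropping freely into the slot. Next I press.

```bash
python3 -m jog '{"dp":[[0,0,1],[0,0,2],[0,0,3],[0,0,4],[0,0,4],[0,0,4]],"twist":[0,0,0,0,0,0],"claw":[1,1,1,1,1,1]}'; python3 -m jog '{"dp":[[0,0,1],[0,0,2],[0,0,3],[0,0,3.5],[0,0,3.5],[0,0,3.5]],"twist":[0,0,0,0,0,0],"claw":[1,1,1,1,1,1]}'
```

```text
t: 12.62
eef_pos: [432.5, 325.6, 93.8]
tcp_rot: [3.141, -0.0, 1.745]
ft_force: [0.2, -0.9, 1.7]
opening: 0.103
t: 13.12
eef_pos: [432.5, 325.6, 90.6]
tcp_rot: [3.141, -0.0, 1.745]
ft_force: [-1.4, -2.1, 7.0]
opening: 0.107
```

```bash
python3 -m jog '{"dp":[[0,0,0.3],[0,0,0.6],[0,0,1],[0,0,1],[0,0,1]],"twist":[0,0,0,0,0],"claw":[1,1,1,1,1]}'; python3 -m jog '{"dp":[[0,0,0.3],[0,0,0.6],[0,0,0.8],[0,0,0.8],[0,0,0.8]],"twist":[0,0,0,0,0],"claw":[1,1,1,1,1]}'
```

```text
t: 13.53
eef_pos: [432.5, 325.6, 90.0]
tcp_rot: [3.141, -0.0, 1.745]
ft_force: [-2.3, -2.8, 12.4]
opening: 0.104
t: 13.95
eef_pos: [432.6, 325.7, 89.9]
tcp_rot: [3.14, -0.001, 1.745]
ft_force: [-4.0, -3.7, 22.2]
opening: 0.105
```

```bash
python3 -m jog '{"dp":[[0,0,0],[0,0,0],[0,0,0],[0,0,0],[0,0,0],[0,0,0]],"twist":[0,0,0,0,0,0],"claw":[1,1,1,1,1,1]}'; python3 -c "
from cell import readout,job_done
s=readout.state();print(s['eef_pos'],s['ft_force'])
if 14<s['ft_force'][2]<32 and s['eef_pos'][2]<90.6: job_done();print('done')"
```

```text
t: 14.45
eef_pos: [432.6, 325.7, 89.9]
tcp_rot: [3.14, -0.001, 1.745]
ft_force: [-4.5, -2.9, 22.6]
opening: 0.106
[432.58535448 325.67723392  89.92239548] [-4.49687748 -2.87525077 22.58257636]
the job is handed in; nothing more can be done
done
```

I handed the job in with the cover on the housing, its cross-bar in the slot, and the gripper still holding it pressed on the gasket. No verdict was reported.

I carried the cover by its wing, lined it up with the housing, and set it over the collar. It rested on the bridge at tool height 101.9 mm (expected 102.1). I then turned the wing about 70° clockwise, and the cover went down freely into the slot with only its own weight on the wrist.

**Last checks:**
- **Squeeze:** the tool stood at 89.9 mm, against 90.1 mm expected for a fully squeezed gasket. The force rose steeply there, as it would at the hard stop.
- **Press:** the upward force was steady at 22.6 N over the last half second, with about 5 N sideways. Adding the cover's weight gives about 25 N on the gasket, and 13 N squeezes it fully.
- **Time:** it took about 14.5 s of the 45 s.

**Disagreements and slips:**
- The side camera put the housing and cover about 15–20 mm off in y from the other views, so I used the wrist camera instead.
- I once moved the empty arm the wrong way, high above the bench, and touched nothing.
- I took no picture after the final press, so the squeeze rests on the height and force readings. I didn't re-check the can ends, grease tube and bolt at the end; no unexpected contact force showed at any step.

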